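# Set the slide clamp to its gauge mark by its knurled wheel

### The job

Set the bench slide clamp for the next batch of glass slides: roll its knurled wheel under a fingertip, top side towards the jaws, stroke after stroke, until the gap between the jaws has closed so far that the red pointer stands at the black line of the yellow gauge clip, then take the finger away. Move the sliding jaw by the wheel only, do not touch or push the jaw or its pointer, and leave the jar, the bottle and the little box standing where they are.

Things in the scene. Friction and masses are not known exactly. Their poses are not given: they have to be found in the camera images.
- jig: The slide clamp, fixed. Origin on the bench; x along it from wheel to jaws, z up. Base x -135 to 115, y -62 to 50 mm. Blue wheel housing x -132 to -28, y -42 to 42 mm, flat top 60 mm high; the wheel stands out of a 34 mm wide slot. Aluminium bed and jaws at x -28 to 115 mm, 65 mm high; fixed jaw face at x = 90 mm. White scale ledge (34 mm high) along its -y edge.
- wheel_top (a point): Topmost point (crown) of the knurled wheel, half-way across its width, 74 mm above the bench and 14 mm above the housing's top. Axes as the clamp's; it does not turn with the wheel.
- wheel: Knurled steel wheel, 70 mm diameter, 28 mm wide, axle level along the clamp's y. Origin: its centre, 39 mm above the bench; axes turn with it. Top rolled towards the jaws (clamp +x) closes the gap, 10 mm per rad (35 mm of rim); rolled back, it opens. Stays where left; about 1 N at the rim turns it, by friction: press 5 to 20 N and stroke (knurls only 1 mm). Rigidly mounted.
- jaw: The sliding aluminium jaw, 22 x 74 x 33 mm, top 65 mm above the bench, with the red pointer on its -y side. Origin at its underside in the middle of its gripping face; x towards the fixed jaw. Geared to the wheel.
- pointer (a point): Tip of the red pointer (stepped arrow, 12 mm wide at its root, 4 mm at its tip), mid-width on its top face, 44 mm above the bench; it lies in the plane of the sliding jaw's gripping face and moves along the clamp's x.
- mark (a point): Middle of the black line (4 mm wide) on the yellow gauge clip, at the line's end nearest the pointer, 44 mm above the bench; axes as the clamp's. The clip (18 mm along x, 17 mm across) is fixed on the scale ledge for this run; the pointer starts 17 to 42 mm short of the line (on its -x side).
- jar_mid (a point): Middle of a clear glass jar with black cap, 56 mm diameter, 75 mm high, loose; leave it.
- bottle_mid (a point): Middle of a green glass reagent bottle with white cap, 34 mm diameter, 75 mm high, loose; leave it.
- box_mid (a point): Middle of a small cardboard box lying flat, 52 x 36 x 16 mm, loose; leave it.

How it is judged:
On the way:
1. the fingers roll the wheel, pressing on its rim (contact force between the fingers and wheel above 0.5 N and angular speed of wheel above 0.05 rad/s), for 0.05 s.
At the end, for the whole second after the job is handed in: The red pointer stands at the middle of the black line within 2.2 mm along the clamp, and the wheel is at rest (x of pointer in the frame of mark between -0.0022 and 0.0022 m and angular speed of wheel below 0.05 rad/s); the robot touches nothing.
It fails at once if the sliding jaw or its pointer is touched or pushed by the robot (over 1 N) (contact force between any of the fingers, the arm and jaw above 1 N).
It fails at once if the jar, bottle or box is moved, lifted or tipped (its middle by more than 15 mm) (distance of any of jar_mid, bottle_mid, box_mid from where it was at the start of the episode above 0.015 m).
It also fails if it takes over 48 s, if anything falls off the work surface, if the arm or the gripper's body presses on something with over 40 N, if the wrist force passes 120 N, or if a joint passes its speed limit or range.

### The arm

A 7-joint arm with a two-finger parallel gripper is mounted at the origin on the work surface. World frame = base frame: x ahead of the robot, y to its left, z up, the work surface at z = 0. Lengths are in m, angles in rad, forces in N, time in s.
With the tool pointing down it reaches from about 0.4 to 0.875 m from the base axis. Payload 19.3 kg.
Tool frame: the origin (TCP) lies midway between the tips of the shut fingers; the grasp point (between the pads) lies 19 mm behind it; z points along the fingers, y is the direction in which the jaws open and shut (so a half turn about z gives the same grasp; the last joint's range is limited). The gripper opens to 85 mm and grips with 20 to 120 N. Pads are 22 mm wide; open, the fingers measure 114 mm over their backs; the gripper's body (76 mm by 85 mm) begins 54 mm behind the grasp point. The pads swing forward as they close: fully open they stand 13 mm farther back than shut.
Start: joints at [1.185, 0.521, -0.036, 1.599, 0.021, 1.021, -0.113], TCP at [0.194, -0.594, 0.231] pointing down, gripper open.
Joint ranges: [-2.91, 2.91], [-0.3, 2.13], [-1.5, 1.42], [0.17, 2.43], [-1.26, 4.41], [0.16, 1.93], [-2.52, 2.52]. Speed limits (rad/s): [1.89, 1.89, 2.39, 2.39, 3.01, 3.01, 3.01].

### API

Orientations are given as [roll, pitch, yaw] about the fixed x, y, z axes, in that order (R = Rz(yaw) Ry(pitch) Rx(roll)).
In Python, from workcell import bot, eyes gives the robot as it stands. The module is installed in compiled form; this text tells all that it offers.
- The arm moves only by the shell command python3 -m jog 'ROWS' [FORCE]. ROWS is JSON, a list of rows, each an object with "delta_pos": the shift along the world's x, y, z in mm, a list of three; "spin": the turn about the world's z in rad; "claw": the closure, from 0 (fully open) to 1 (shut). In form: [{"delta_pos": [tx, ty, tz], "spin": spin, "claw": claw}, ...]. A call has 1 to 8 rows; each row is the pose to reach, as a shift and turn from the pose measured when the call began; what a row does not reach only later rows make up. A row lasts 1/10 s, in which the tool goes at most 50 mm and 8.59 degrees, less where a joint would pass 70% of its speed; a pose out of reach is approached as far as the arm can. A call with a gripper value outside its range is refused whole. The fingers move at their own pace and stop on an object; FORCE is the grip in N (left out, the last holds). Time passes only in rows, so rows that repeat a pose let the fingers close. It gives the time, the measured TCP pose, the force and the opening at its end, in the units of the state.
- bot.observe(): the state, without advancing time (a new reading comes with each control period).
- eyes.grab_frame(name): name is "scene" or "top"; returns the picture (384x512x3 uint8, blue, green, red); there is no depth.
- eyes.camera_params(name): a dict with "fx", "fy", "cx", "cy" (pixels), "k1" (the pictures are not rectified: a ray, as slopes to the right and down, at radius r is drawn at 1 + k1 r^2 times it, then the intrinsics apply), "origin" and "attitude" of the camera in the world. Camera axes: x right, y up, looking along -z (the intrinsics and any distortion apply to the point x, -y, -z); pixel columns grow to the right and rows downward; lengths in m; the calibration is good to about 2 mm. A picture is of the moment at which its call begins. camera_params takes no time and is no camera call.
- bot.job_done(): hands the job in, once; it reports no verdict.
The state is a dict: "clock": time; "qpos": joint angles; "qd": joint speeds; "joint_efforts": joint torques, N m; "position": TCP position; "tool_rot": TCP orientation; "force": force on the tool from outside, world axes, zero at the start; "moment": the same for the moment, N m; "grip_width": finger opening in m.
Only numpy, scipy, OpenCV 4.12 (cv2) and the standard library are available. Lean on these libraries where they do the work, as an engineer would, in place of code of your own. Each camera call takes 0.05 s, during which the arm holds its last target. There are 200 camera calls.

## Working session

There is one attempt and no reset: what is moved stays moved. The work goes in short steps, Python scripts to look and compute and a shell command to move; the robot and the scene stay as the last step left them, time stands still between calls to the robot, and variables do not carry over. Pictures are saved under pics/ and viewed, about 8 in all and at most 12, crops included, and the job is handed in when it is done.

```bash
mkdir -p pics; cat > h.py <<'E'
import numpy as np,cv2
from workcell import bot,eyes
from scipy.spatial.transform import Rotation as R
def att(p):
    a=np.array(p["attitude"],float)
    if a.shape==(3,3): return a
    return R.from_euler('xyz',a).as_matrix() if a.size==3 else None
def ray(name,u,v):
    p=eyes.camera_params(name)
    K=np.array([[p["fx"],0,p["cx"]],[0,p["fy"],p["cy"]],[0,0,1.]])
    xd=np.array([(u-p["cx"])/p["fx"],(v-p["cy"])/p["fy"]])
    x=xd.copy()
    for _ in range(30): x=xd/(1+p["k1"]*(x@x))
    return np.array(p["origin"],float),att(p)@np.array([x[0],-x[1],-1.])
def onz(name,u,v,z):
    o,d=ray(name,u,v); return o+d*(z-o[2])/d[2]
def pix(name,P):
    p=eyes.camera_params(name); c=att(p).T@(np.array(P)-np.array(p["origin"],float))
    x=np.array([c[0],-c[1]])/-c[2]; x=x*(1+p["k1"]*(x@x))
    return np.array([p["fx"]*x[0]+p["cx"],p["fy"]*x[1]+p["cy"]])
E
python3 - <<'E'
from h import *
for n in("scene","top"):
    print(eyes.camera_params(n)); cv2.imwrite(f"pics/{n}0.png",eyes.grab_frame(n))
print(bot.observe())
E
```

```text
{'fx': 383.728257813925, 'fy': 383.728257813925, 'cx': 259.98798353205393, 'cy': 195.5357317197874, 'k1': 0.016655568739790322, 'origin': array([ 1.0810979 , -0.02784417,  0.48517896]), 'attitude': array([0.91558883, 0.01694865, 1.44210899])}
{'fx': 430.7114153626727, 'fy': 430.7114153626727, 'cx': 244.98817476542976, 'cy': 197.8741208385479, 'k1': -0.07854998059707152, 'origin': array([0.45208089, 0.05264277, 0.83557159]), 'attitude': array([ 0.14696334, -0.02267922, -1.58880357])}
{'clock': 0.1, 'qpos': array([ 1.18477817,  0.52192832, -0.03632722,  1.5999277 ,  0.0212064 ,
        1.02108331, -0.11281388]), 'qd': array([-9.57427355e-04,  4.79859820e-04,  8.76252460e-05, -1.11641828e-03,
        7.11526940e-04,  3.97421703e-04,  4.17985974e-04]), 'joint_efforts': array([ 4.74570435e-03, -9.28490353e+01,  1.98455192e+00, -3.70532370e+01,
        1.80281710e-02,  5.30918391e-03,  1.78272535e-05]), 'position': array([ 0.19400086, -0.5938301 ,  0.23080789]), 'tool_rot': array([-3.1406338e+00,  7.1483750e-05,  3.1579608e-01]), 'force': array([ 0.90644734, -0.36648788, -0.34657361]), 'moment': array([-0.00069743, -0.05257045, -0.01417184]), 'grip_width': 0.08535278639513773}
```

View pics/scene0.png

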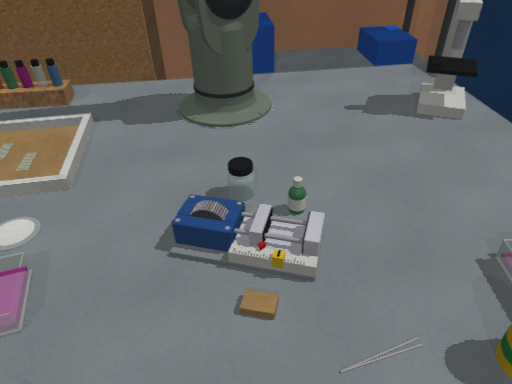

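View pics/top0.png

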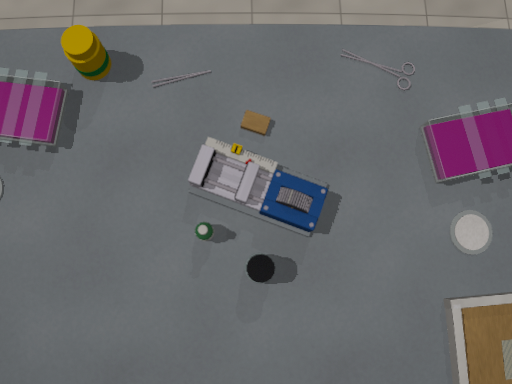

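The clamp lies near top-view (260,185): blue housing at (294,200), wheel at (294,200), red pointer near (249,161), and yellow clip at (237,149). The jar is at (261,268), the bottle at (204,231) and the box at (256,122).

```bash
cat >> h.py <<'E'
def blue_axis(im):
    h=cv2.cvtColor(im,cv2.COLOR_BGR2HSV)
    m=cv2.inRange(h,(105,150,50),(125,255,255)); m[:140]=0;m[240:]=0;m[:,:240]=0;m[:,340:]=0
    m=cv2.morphologyEx(m,cv2.MORPH_CLOSE,np.ones((15,15)))
    c=max(cv2.findContours(m,0,2)[0],key=cv2.contourArea)
    return cv2.boxPoints(cv2.minAreaRect(c))
def red(im,box):
    x0,y0,x1,y1=box; h=cv2.cvtColor(im[y0:y1,x0:x1],cv2.COLOR_BGR2HSV)
    m=cv2.inRange(h,(0,140,80),(8,255,255))|cv2.inRange(h,(172,140,80),(180,255,255))
    v,u=np.nonzero(m); return np.c_[u+x0,v+y0]
def yel(im,box):
    x0,y0,x1,y1=box; h=cv2.cvtColor(im[y0:y1,x0:x1],cv2.COLOR_BGR2HSV)
    v,u=np.nonzero(cv2.inRange(h,(20,150,80),(35,255,255))); return np.c_[u+x0,v+y0]
E
python3 - <<'E'
from h import *
t=cv2.imread("pics/top0.png"); s=cv2.imread("pics/scene0.png")
b=blue_axis(t); P=np.array([onz("top",*q,.06) for q in b]); print(b.round(1),P.round(4),P.mean(0))
print([np.linalg.norm(P[i]-P[i-1]).round(4) for i in range(4)])
for n,im,bx in(("top",t,(215,135,275,175)),("scene",s,(240,230,300,280))):
    r=red(im,bx);y=yel(im,bx); print(n,len(r),r.mean(0),onz(n,*r.mean(0),.044),len(y),y.mean(0),onz(n,*y.mean(0),.044))
a=cv2.resize(t[130:235,185:335],None,fx=4,fy=4,interpolation=cv2.INTER_CUBIC)
cv2.imwrite("pics/c1.png",a)
a=cv2.resize(s[190:280,165:335],None,fx=4.5,fy=4.5,interpolation=cv2.INTER_CUBIC)
cv2.imwrite("pics/c2.png",a)
E
```

```text
[[259.  212.7]
 [275.4 169. ]
 [328.4 188.9]
 [312.  232.6]] [[ 0.539   0.0081  0.06  ]
 [ 0.6195 -0.024   0.06  ]
 [ 0.581  -0.1208  0.06  ]
 [ 0.5012 -0.0872  0.06  ]] [ 0.56018576 -0.05598329  0.06      ]
[np.float64(0.1025), np.float64(0.0867), np.float64(0.1042), np.float64(0.0866)]
top 8 [247.625 161.125] [0.63883138 0.02635288 0.044     ] 79 [236.10126582 148.43037975] [0.66372371 0.0476906  0.044     ]
scene 42 [261.4047619  244.66666667] [0.64034751 0.02396006 0.044     ] 174 [277.89655172 258.71264368] [0.6744411  0.04526556 0.044     ]
```

View pics/c1.png

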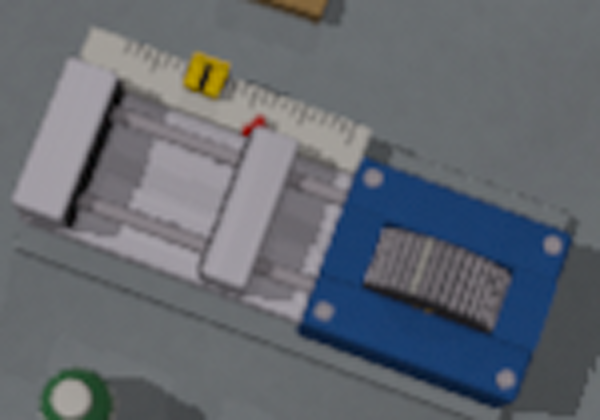

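View pics/c2.png

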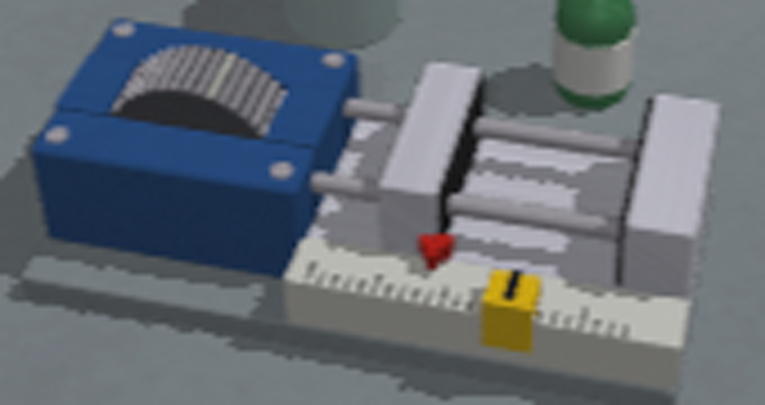

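```bash
cat >> h.py <<'E'
U=np.array([np.cos(1.192),np.sin(1.192),0])   # clamp x
W=np.array([.560,-.056,.074])
CL=None
def line(im,box,k=8):
    """centroid of black line: darkness inside the yellow clip's hull"""
    x0,y0,x1,y1=box
    a=cv2.resize(im[y0:y1,x0:x1],None,fx=k,fy=k,interpolation=cv2.INTER_CUBIC)
    h=cv2.cvtColor(a,cv2.COLOR_BGR2HSV)
    y=cv2.inRange(h,(18,130,120),(36,255,255))
    y=cv2.morphologyEx(y,cv2.MORPH_OPEN,np.ones((3,3)))
    c=max(cv2.findContours(cv2.morphologyEx(y,cv2.MORPH_CLOSE,np.ones((25,25))),0,2)[0],key=cv2.contourArea)
    hull=np.zeros_like(y); cv2.fillPoly(hull,[cv2.convexHull(c)],255); hull=cv2.erode(hull,np.ones((7,7)))
    v,u=np.nonzero((hull>0)&(h[...,2]<90)); 
    return np.array([u.mean()+.5,v.mean()+.5])/k-.5+[x0,y0],len(u)/k/k
def redc(im,box,k=8):
    x0,y0,x1,y1=box
    a=cv2.resize(im[y0:y1,x0:x1],None,fx=k,fy=k,interpolation=cv2.INTER_CUBIC)
    h=cv2.cvtColor(a,cv2.COLOR_BGR2HSV)
    m=(cv2.inRange(h,(0,130,110),(8,255,255))|cv2.inRange(h,(172,130,110),(180,255,255)))
    v,u=np.nonzero(m); return np.array([u.mean()+.5,v.mean()+.5])/k-.5+[x0,y0],len(u)/k/k
BX={"top":(225,138,262,172),"scene":(245,230,295,275)}
def gap(show=None):
    out=[]
    for n in("top","scene"):
        try:
            im=eyes.grab_frame(n) if show is None else cv2.imread(show%n)
            r,nr=redc(im,BX[n]); l,nl=line(im,BX[n])
            pr,pl=onz(n,*r,.044),onz(n,*l,.044)
            print(n,"red",r.round(2),round(nr,1),"line",l.round(2),round(nl,1),"clamp x of ptr",((pr-W)@U*1e3-80).round(2),"gap mm",((pl-pr)@U*1e3).round(2))
        except Exception as e: print(n,e)
E
python3 - <<'E'
from h import *
gap("pics/%s0.png")
E
```

```text
top red [247.84 161.01] 10.1 line [235.62 149.09] 8.8 clamp x of ptr 25.37 gap mm 29.72
scene red [261.23 243.82] 29.2 line [278.29 253.24] 9.3 clamp x of ptr 23.25 gap mm 31.31
```

```bash
python3 -m jog '[{"delta_pos":[30,40,0],"spin":0.12,"claw":1},{"delta_pos":[58,80,0],"spin":0.25,"claw":1},{"delta_pos":[86,122,0],"spin":0.38,"claw":1},{"delta_pos":[114,164,0],"spin":0.5,"claw":1},{"delta_pos":[142,206,0],"spin":0.62,"claw":1},{"delta_pos":[170,248,0],"spin":0.75,"claw":1},{"delta_pos":[198,290,0],"spin":0.876,"claw":1},{"delta_pos":[226,332,0],"spin":0.876,"claw":1}]' 20
```

```text
clock: 0.9
position: [0.419, -0.2625, 0.2308]
tool_rot: [-3.141, 0.0, 1.196]
force: [0.9, 0.4, -0.6]
grip_width: -0.0002
```

```bash
python3 -m jog '[{"delta_pos":[25,36,0],"spin":0,"claw":1},{"delta_pos":[52,73,-20],"spin":0,"claw":1},{"delta_pos":[79,110,-45],"spin":0,"claw":1},{"delta_pos":[106,147,-75],"spin":-0.004,"claw":1},{"delta_pos":[132,183,-105],"spin":-0.004,"claw":1},{"delta_pos":[132,183,-125],"spin":-0.004,"claw":1},{"delta_pos":[132,183,-135],"spin":-0.004,"claw":1},{"delta_pos":[132,183,-135],"spin":-0.004,"claw":1}]'
python3 - <<'E'
from h import *
t=eyes.grab_frame("top");s=eyes.grab_frame("scene")
a=cv2.resize(s[120:280,165:335],None,fx=3.5,fy=3.5,interpolation=cv2.INTER_CUBIC)
cv2.imwrite("pics/c3.png",a)
E
```

```text
clock: 1.7
position: [0.5499, -0.08, 0.0947]
tool_rot: [-3.138, 0.001, 1.192]
force: [0.2, 1.0, 0.3]
grip_width: 0.0001
```

View pics/c3.png

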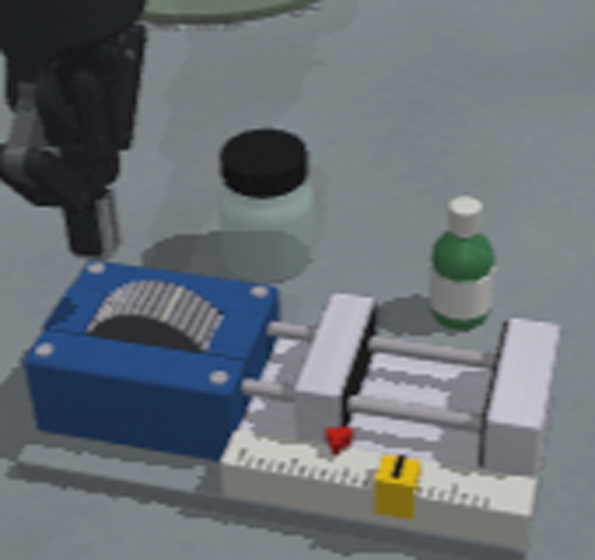

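```bash
python3 -m jog '[{"delta_pos":[3,10,-10],"spin":0,"claw":1},{"delta_pos":[4,11,-17],"spin":0,"claw":1},{"delta_pos":[4,11,-19],"spin":0,"claw":1},{"delta_pos":[4,11,-20],"spin":0,"claw":1},{"delta_pos":[4,11,-20],"spin":0,"claw":1}]'
python3 -m jog '[{"delta_pos":[0,0,-1],"spin":0,"claw":1},{"delta_pos":[0,0,-1],"spin":0,"claw":1}]'
python3 -m jog '[{"delta_pos":[0,0,-1],"spin":0,"claw":1},{"delta_pos":[0,0,-1],"spin":0,"claw":1}]'
```

```text
clock: 2.3
position: [0.5548, -0.0699, 0.0766]
tool_rot: [-3.141, 0.001, 1.191]
force: [-0.1, 0.5, 0.0]
grip_width: -0.0001
clock: 2.5
position: [0.5547, -0.0701, 0.0757]
tool_rot: [-3.141, 0.001, 1.191]
force: [0.5, -0.3, 1.0]
grip_width: -0.0
clock: 2.7
position: [0.5548, -0.0701, 0.0746]
tool_rot: [-3.141, 0.001, 1.19]
force: [0.1, -0.1, 0.1]
grip_width: -0.0
```

```bash
for i in 1 2; do python3 -m jog '[{"delta_pos":[0,0,-1],"spin":0,"claw":1},{"delta_pos":[0,0,-1],"spin":0,"claw":1}]'|egrep 'pos|force'; done
```

```text
position: [0.5547, -0.0701, 0.0735]
force: [-1.0, 0.1, -0.4]
position: [0.5548, -0.0702, 0.0728]
force: [-3.1, -0.1, 8.9]
```

```bash
python3 -m jog '[{"delta_pos":[1.8,4.6,0],"spin":0,"claw":1},{"delta_pos":[3.7,9.3,0],"spin":0,"claw":1}]'|egrep 'pos|force'; python3 -m jog '[{"delta_pos":[1.8,4.6,0],"spin":0,"claw":1},{"delta_pos":[3.7,9.3,0],"spin":0,"claw":1}]'
python3 - <<'E'
from h import *
gap()
E
```

```text
position: [0.5585, -0.0612, 0.0737]
force: [-7.3, 0.0, 25.4]
clock: 3.5
position: [0.5624, -0.0518, 0.0739]
tool_rot: [3.141, 0.002, 1.19]
force: [-2.1, -0.5, 8.2]
grip_width: 0.0001
top red [245.44 160.19] 7.8 line [235.62 149.09] 7.3 clamp x of ptr 30.15 gap mm 24.94
scene red [264.57 244.52] 30.0 line [278.3  253.23] 8.8 clamp x of ptr 28.9 gap mm 25.66
```

```bash
python3 -m jog '[{"delta_pos":[1.8,4.6,-0.6],"spin":0,"claw":1},{"delta_pos":[3.7,9.3,-0.8],"spin":0,"claw":1}]'|egrep 'pos|force'; python3 -m jog '[{"delta_pos":[1.8,4.6,-1],"spin":0,"claw":1},{"delta_pos":[3,7.5,-2],"spin":0,"claw":1}]'
python3 - <<'E'
from h import *
gap()
E
```

```text
position: [0.5665, -0.0415, 0.0733]
force: [0.6, 0.1, 0.5]
clock: 4.0
position: [0.5696, -0.0334, 0.0711]
tool_rot: [3.141, 0.001, 1.191]
force: [-0.4, -0.3, 0.4]
grip_width: 0.0001
top red [243.97 159.56] 9.2 line [235.61 149.11] 7.2 clamp x of ptr 33.16 gap mm 21.93
scene red [266.   244.85] 30.5 line [278.3  253.24] 8.8 clamp x of ptr 31.33 gap mm 23.23
```

```bash
python3 -m jog '[{"delta_pos":[0,0,14],"spin":0,"claw":1},{"delta_pos":[-8,-20,14],"spin":0,"claw":1},{"delta_pos":[-16,-40,12],"spin":0,"claw":1},{"delta_pos":[-16,-40,4],"spin":0,"claw":1},{"delta_pos":[-16,-40,1.4],"spin":0,"claw":1},{"delta_pos":[-16,-40,1.2],"spin":0,"claw":1}]'|egrep 'pos|force'
python3 -m jog '[{"delta_pos":[1.8,4.6,0.6],"spin":0,"claw":1},{"delta_pos":[3.7,9.3,0.9],"spin":0,"claw":1},{"delta_pos":[5.5,13.9,1],"spin":0,"claw":1},{"delta_pos":[7.4,18.6,1],"spin":0,"claw":1},{"delta_pos":[9.2,23.2,0.8],"spin":0,"claw":1}]'|egrep 'pos|force'
python3 - <<'E'
from h import *
gap()
E
```

```text
position: [0.5537, -0.0729, 0.0723]
force: [0.1, -1.0, 1.4]
position: [0.5634, -0.0484, 0.0739]
force: [-3.5, 0.8, 10.8]
top red [240.04 158.22] 8.3 line [235.62 149.09] 7.3 clamp x of ptr 41.01 gap mm 14.09
scene red [270.95 245.5 ] 28.7 line [278.3  253.23] 8.8 clamp x of ptr 39.45 gap mm 15.11
```

```bash
python3 -m jog '[{"delta_pos":[1.8,4.6,-1.2],"spin":0,"claw":1},{"delta_pos":[3.7,9.3,-2.5],"spin":0,"claw":1}]'|egrep 'pos|force'
python3 -m jog '[{"delta_pos":[0,0,14],"spin":0,"claw":1},{"delta_pos":[-8,-20,14],"spin":0,"claw":1},{"delta_pos":[-13.5,-34,12],"spin":0,"claw":1},{"delta_pos":[-13.5,-34,4],"spin":0,"claw":1},{"delta_pos":[-13.5,-34,1.5],"spin":0,"claw":1}]'|egrep 'pos|force'
python3 - <<'E'
from h import *
gap()
E
```

```text
position: [0.568, -0.0369, 0.0719]
force: [0.6, 0.1, 0.3]
position: [0.5542, -0.0711, 0.0728]
force: [0.6, -0.5, 1.4]
top red [239.28 157.49] 8.6 line [235.61 149.11] 7.4 clamp x of ptr 42.84 gap mm 12.25
scene red [272.11 245.75] 30.5 line [278.3  253.23] 8.8 clamp x of ptr 41.38 gap mm 13.17
```

```bash
python3 -m jog '[{"delta_pos":[1.8,4.6,0.4],"spin":0,"claw":1},{"delta_pos":[3.7,9.3,0.5],"spin":0,"claw":1},{"delta_pos":[5.5,13.9,0.6],"spin":0,"claw":1},{"delta_pos":[7.4,18.6,0.6],"spin":0,"claw":1},{"delta_pos":[9.2,23.2,0.5],"spin":0,"claw":1}]'|egrep 'pos|force'
python3 -m jog '[{"delta_pos":[0,0,14],"spin":0,"claw":1},{"delta_pos":[-8,-20,14],"spin":0,"claw":1},{"delta_pos":[-9.5,-24,12],"spin":0,"claw":1},{"delta_pos":[-9.5,-24,4],"spin":0,"claw":1},{"delta_pos":[-9.5,-24,-0.5],"spin":0,"claw":1}]'|egrep 'pos|force'
python3 - <<'E'
from h import *
gap()
E
```

```text
position: [0.5641, -0.0463, 0.0739]
force: [-0.7, -0.5, 4.1]
position: [0.5546, -0.0696, 0.0728]
force: [-1.4, -1.3, 13.1]
top red [235.71 155.99] 7.1 line [235.6  149.13] 7.4 clamp x of ptr 50.15 gap mm 4.94
scene red [276.67 246.35] 29.8 line [278.32 253.18] 8.9 clamp x of ptr 48.81 gap mm 5.75
```

```bash
python3 -m jog '[{"delta_pos":[1.8,4.6,0.4],"spin":0,"claw":1},{"delta_pos":[3.7,9.3,0.6],"spin":0,"claw":1},{"delta_pos":[5.2,13,0.6],"spin":0,"claw":1},{"delta_pos":[5.2,13,0.6],"spin":0,"claw":1}]'|egrep 'pos|force'
python3 - <<'E'
from h import *
gap()
for n in("top","scene"): cv2.imwrite(f"pics/{n}1.png",eyes.grab_frame(n))
t,s=[cv2.imread(f"pics/{n}1.png") for n in("top","scene")]
f=lambda a:cv2.resize(a,(390,390),interpolation=cv2.INTER_CUBIC)
cv2.imwrite("pics/c4.png",np.hstack([f(t[130:170,215:255]),f(s[225:275,250:300])]))
E
```

```text
position: [0.5606, -0.0549, 0.0739]
force: [-3.8, 2.7, 15.5]
top red [233.16 155.35] 8.7 line [235.63 149.05] 7.2 clamp x of ptr 55.09 gap mm 0.01
scene red [279.43 246.75] 29.2 line [278.33 253.15] 9.1 clamp x of ptr 53.32 gap mm 1.25
```

View pics/c4.png

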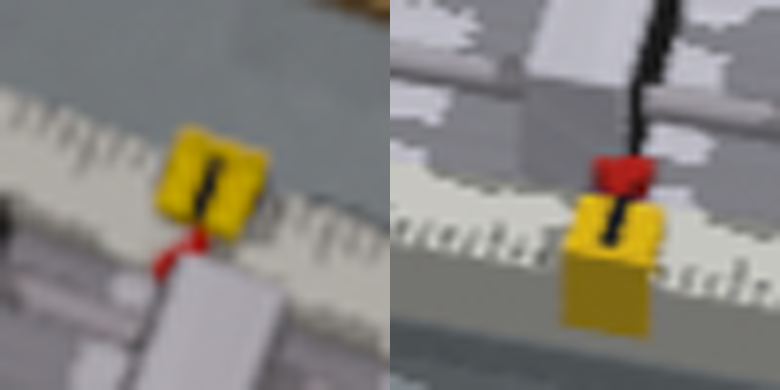

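Both views show the pointer tip almost at the line, roughly 1 mm short. I'll check the pixels, since a visible side face and jaw occlusion could bias the centroid.

```bash
python3 - <<'E'
from h import *
s=cv2.imread("pics/scene1.png");t=cv2.imread("pics/top1.png")
print("scene R/G"); 
for v in range(243,258): print(v,[f"{s[v,u,2]}/{s[v,u,1]}" for u in range(273,287)])
print("top")
for v in range(145,160): print(v,[f"{t[v,u,2]}/{t[v,u,1]}" for u in range(229,243)])
# where pure clamp-y line through line centroid goes
V=np.array([-U[1],U[0],0])
for n,l in(("scene",(278.33,253.15)),("top",(235.63,149.05))):
    p=onz(n,*l,.044); print(n,[ (d,pix(n,p+V*d*1e-3).round(2).tolist()) for d in(-6,0,6,10,14,18)], pix(n,p+U*.002)-l)
E
```

```text
scene R/G
243 ['110/110', '112/112', '113/113', '113/111', '113/112', '112/111', '107/107', '77/77', '27/28', '109/109', '168/167', '188/187', '189/187', '188/187']
244 ['110/110', '109/109', '111/111', '112/112', '113/113', '113/113', '109/108', '85/77', '46/25', '131/130', '180/179', '185/184', '185/184', '186/185']
245 ['110/110', '110/109', '118/101', '149/72', '162/52', '155/60', '162/51', '168/37', '168/32', '163/55', '147/78', '132/110', '131/130', '162/160']
246 ['110/110', '110/110', '117/93', '131/54', '156/31', '171/34', '171/33', '170/31', '171/33', '170/34', '152/58', '127/103', '125/125', '127/127']
247 ['112/111', '111/111', '108/92', '111/51', '137/27', '163/32', '171/32', '171/32', '170/33', '149/29', '121/55', '122/103', '125/125', '126/126']
248 ['114/114', '112/111', '107/91', '99/47', '130/27', '163/32', '171/32', '149/28', '117/25', '110/25', '112/70', '122/112', '127/126', '127/126']
249 ['120/120', '114/112', '105/93', '105/67', '114/38', '139/29', '149/29', '124/26', '101/22', '102/21', '151/136', '182/181', '182/181', '182/181']
250 ['134/131', '182/161', '2
[... 3210 characters left out ...]
/148', '156/152', '168/164', '176/172']
158 ['146/142', '141/117', '116/53', '129/112', '161/157', '171/167', '171/167', '172/168', '169/165', '168/164', '162/159', '157/153', '161/157', '161/157']
159 ['161/157', '147/139', '104/91', '134/129', '169/165', '172/168', '172/168', '170/166', '169/165', '169/165', '169/165', '168/163', '164/160', '161/157']
scene [(-6, [277.52, 255.87]), (0, [278.33, 253.15]), (6, [279.13, 250.47]), (10, [279.65, 248.71]), (14, [280.17, 246.96]), (18, [280.68, 245.23])] [1.24257427 0.2147105 ]
top [(-6, [236.76, 146.18]), (0, [235.63, 149.05]), (6, [234.5, 151.93]), (10, [233.74, 153.85]), (14, [232.98, 155.78]), (18, [232.23, 157.71])] [-0.98821541 -0.36772665]
```

Tip-only readings put the pointer about 1.5–2 mm short: scene 1.0 px, top 1.2 px. It needs a small final stroke of about 5.5 mm of rim.

```bash
python3 -m jog '[{"delta_pos":[1,2.6,0],"spin":0,"claw":1},{"delta_pos":[2,5.1,0],"spin":0,"claw":1},{"delta_pos":[2,5.1,0],"spin":0,"claw":1}]'|egrep 'pos|force'
python3 -m jog '[{"delta_pos":[0,0,5],"spin":0,"claw":1},{"delta_pos":[0,0,40],"spin":0,"claw":1},{"delta_pos":[-10,-25,60],"spin":0,"claw":1},{"delta_pos":[-20,-50,70],"spin":0,"claw":1},{"delta_pos":[-20,-50,70],"spin":0,"claw":1}]'
cat >> h.py <<'E'
E
python3 - <<'E'
from h import *
gap()
for n in("top","scene"): cv2.imwrite(f"pics/{n}2.png",eyes.grab_frame(n))
s=cv2.imread("pics/scene2.png");t=cv2.imread("pics/top2.png")
for v in range(244,251): print(v,[f"{s[v,u,2]}/{s[v,u,1]}" for u in range(274,287)])
print("top")
for v in range(151,157): print(v,[f"{t[v,u,2]}/{t[v,u,1]}" for u in range(229,241)])
f=lambda a:cv2.resize(a,(390,390),interpolation=cv2.INTER_CUBIC)
cv2.imwrite("pics/c5.png",np.hstack([f(t[130:170,215:255]),f(s[225:275,250:300])]))
E
```

```text
position: [0.563, -0.0485, 0.0739]
force: [-1.2, 1.8, 10.0]
clock: 8.6
position: [0.5425, -0.1015, 0.1451]
tool_rot: [3.139, -0.002, 1.195]
force: [-0.7, -0.7, -1.2]
grip_width: 0.0
top red [232.48 154.8 ] 8.7 line [235.64 149.04] 7.2 clamp x of ptr 56.66 gap mm -1.57
scene red [280.77 246.97] 29.3 line [278.34 253.09] 9.3 clamp x of ptr 55.5 gap mm -0.94
244 ['109/109', '108/108', '110/109', '111/111', '111/111', '112/111', '118/118', '93/94', '24/24', '107/106', '164/164', '183/182', '183/182']
245 ['109/109', '109/109', '109/108', '133/87', '153/57', '146/67', '144/80', '157/64', '149/31', '144/51', '144/86', '131/116', '159/158']
246 ['109/110', '109/109', '108/99', '132/68', '168/34', '182/36', '175/37', '169/35', '169/33', '168/32', '151/45', '126/97', '126/126']
247 ['111/110', '110/110', '108/99', '110/65', '136/26', '170/32', '177/34', '169/32', '163/30', '147/29', '132/39', '126/97', '124/124']
248 ['110/110', '111/110', '109/100', '101/66', '108/24', '148/28', '170/32', '154/31', '136/27', '121/25', '111/40', '122/98', '125/125']
249 ['113/111', '104/101', '108/107', '107/
[... 343 characters left out ...]
 '188/157', '181/151', '138/113']
152 ['175/171', '167/163', '148/140', '128/113', '137/96', '123/75', '91/65', '158/133', '188/160', '189/161', '167/141', '119/104']
153 ['175/172', '171/168', '165/161', '155/142', '150/91', '147/31', '127/68', '135/111', '154/129', '168/142', '151/131', '112/106']
154 ['173/170', '169/159', '165/139', '166/112', '162/70', '156/31', '137/82', '112/101', '110/97', '129/110', '129/115', '119/116']
155 ['171/161', '165/128', '156/75', '156/63', '158/86', '155/76', '137/76', '115/103', '116/111', '118/111', '142/137', '158/155']
156 ['161/133', '154/77', '128/36', '141/113', '163/147', '166/147', '158/139', '137/130', '125/121', '139/136', '165/162', '175/172']
```

View pics/c5.png

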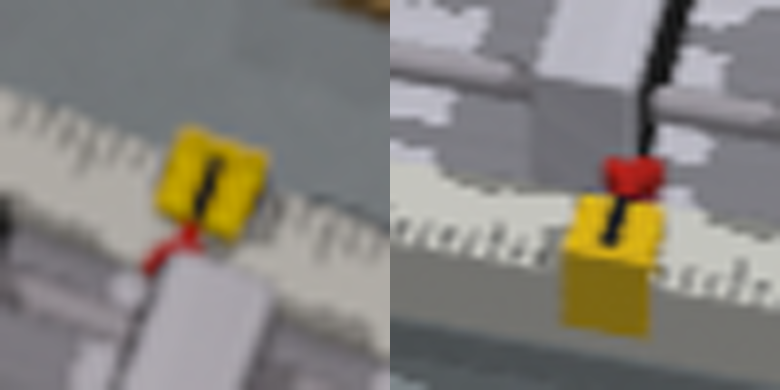

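The tip now sits on the line: top view offset about 0 mm, scene about +0.6 mm. The finger is clear and well above the clamp.

```bash
python3 - <<'E'
from h import *
a,b=cv2.imread("pics/top0.png"),cv2.imread("pics/top2.png")
for n,(x0,y0,x1,y1) in dict(box=(236,105,276,139),bottle=(190,218,216,244)).items(): print(n,cv2.absdiff(a,b)[y0:y1,x0:x1].mean())
print(np.abs(bot.observe()["qd"]).max(),bot.observe()["force"]); bot.job_done()
E
```

```text
box 9.760049019607843
bottle 8.888067061143984
0.006118128229083569 [0.73095103 0.02341379 0.06291112]
the job is handed in; nothing more can be done
```

I rolled the wheel with the shut fingertips in four strokes of 14 to 40 mm, mostly at about 1–15 N with one 25 N reading. A last nudge of about 5 mm followed, then I lifted the finger about 70 mm clear and handed the job in at about 9 s of the 48 s allowed.

- **Pointer:** reading the tip alone, it stands about 0 mm (top view) and +0.6 mm (scene view) from the middle of the black line, against a 2.2 mm tolerance. The cruder colour-centroid check disagreed, reading 1.6 mm past in the top view and 0.9 mm past in the scene view. The jaw's occlusion and the arrow's visible side faces bias that check, so I relied on the tip.
- **At rest:** the arm was still and the force readings were near zero. I did not separately measure that the wheel was still.
- **Jar, bottle and box:** the arm never came near them. My before/after image difference for the box and the bottle was about 9 to 10 grey levels. I put that down to the arm's changed shadow and lighting, so it does not prove they stayed put. I did not check the jar this way.

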